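# Find the worn trolley castor and set its brake

## Task

Two castors from the tray trolley are bolted wheel-up on the bench, and the wheel bearing of one of them is worn. Find it by rocking the top of the wheel sideways on its axle, first away from you as far as its play goes and then back towards you as far as it goes; only after that press the worn castor's brake pedal fully down, to mark it for replacement. Leave the sound castor's pedal up and the things lying around where they are.

Things in the scene. Friction and masses are not known exactly. Their poses are not given: they have to be found in the camera images.
- castor_1: one of two identical-looking castors fixed wheel-up on a wooden block 120 x 110 x 20 mm; either may be the worn one. Origin: centre of the block's underside. z up; x along the axle, roughly away from the robot (yaw within 0.4); y from wheel to brake pedal. Dark wheel, grey hub, 100 mm across, 32 mm wide, axle 98 mm up. Fork 56 mm wide over its legs, 110 mm high: the wheel's top 38 mm stand free
- castor_1_rock (a joint): sideways lean of the wheel on its axle (rad), + when its top leans along castor +x (away from the robot); 0 and upright when left alone, and springs back. A worn bearing lets it lean 0.12 either way (6 mm at the top) under 2 to 3 N, up to a hard stop; a sound one gives under 0.03 even if pushed hard
- castor_1_tread (a point): topmost middle point of this wheel, 148 mm over the bench. The tread's edges are bevelled 5 mm. The wheel also spins freely on its axle
- castor_1_brake (a joint): brake pedal (rad): 0 raised, 25 degrees above level; 0.70 fully down on its stop, 15 degrees below level. Starts at 0 to 0.12; stiff, stays where left; 6 to 10 N straight down moves it. Steel plate 40 mm wide (along x), 67 mm long, 5 mm thick, hinged along castor x at y = +55 mm, 66 mm up. Pressing straight down at y = +95 mm takes it the whole way
- castor_1_pad (a point): point on the upper face of this brake pedal, 55 mm out from its hinge, in the middle of its width
- castor_2: one of two identical-looking castors fixed wheel-up on a wooden block 120 x 110 x 20 mm; either may be the worn one. Origin: centre of the block's underside. z up; x along the axle, roughly away from the robot (yaw within 0.4); y from wheel to brake pedal. Dark wheel, grey hub, 100 mm across, 32 mm wide, axle 98 mm up. Fork 56 mm wide over its legs, 110 mm high: the wheel's top 38 mm stand free
- castor_2_rock (a joint): sideways lean of the wheel on its axle (rad), + when its top leans along castor +x (away from the robot); 0 and upright when left alone, and springs back. A worn bearing lets it lean 0.12 either way (6 mm at the top) under 2 to 3 N, up to a hard stop; a sound one gives under 0.03 even if pushed hard
- castor_2_tread (a point): topmost middle point of this wheel, 148 mm over the bench. The tread's edges are bevelled 5 mm. The wheel also spins freely on its axle
- castor_2_brake (a joint): brake pedal (rad): 0 raised, 25 degrees above level; 0.70 fully down on its stop, 15 degrees below level. Starts at 0 to 0.12; stiff, stays where left; 6 to 10 N straight down moves it. Steel plate 40 mm wide (along x), 67 mm long, 5 mm thick, hinged along castor x at y = +55 mm, 66 mm up. Pressing straight down at y = +95 mm takes it the whole way
- castor_2_pad (a point): point on the upper face of this brake pedal, 55 mm out from its hinge, in the middle of its width
- spanner_grip (a point): middle of the handle of a loose steel spanner 170 mm long lying on the bench; leave alone
- grease_center (a point): centre of a loose round grey jar with a steel lid, 66 mm in diameter and 55 mm tall; leave alone
- nut_tray_center (a point): centre of a loose open steel tray, 100 x 70 x 25 mm; leave alone

How it is judged:
On the way, in this order (a step that is already met when the one before it is completed fails the run):
1. the top of the worn wheel is rocked away from the robot through its play (lean over 0.06 rad) (value of joint castor_1_rock above 0.06 rad), for 0.1 s.
2. then it is rocked back towards the robot through its play (lean under -0.06 rad) (value of joint castor_1_rock below -0.06 rad), for 0.1 s.
3. then the worn castor's brake pedal is pressed fully down (over 0.6 rad) (value of joint castor_1_brake above 0.6 rad), for 0.2 s.
At the end, for the whole second after the job is handed in: The worn castor's brake pedal is fully down (over 0.6 of 0.7 rad) and its wheel stands upright again (within 0.04 rad); the sound castor's pedal is still up (under 0.25 rad); spanner, jar and tray are within 30 mm of where they lay (value of joint castor_1_brake above 0.6 rad and value of joint castor_2_brake below 0.25 rad and value of joint castor_1_rock between -0.04 and 0.04 rad and distance of each of spanner_grip, grease_center, nut_tray_center from where it was at the start of the episode below 0.03 m); the robot touches nothing.
It fails at once if the sound castor's brake pedal is pressed (over 0.25 rad) (value of joint castor_2_brake above 0.25 rad).
It fails at once if the spanner, jar or tray is moved more than 30 mm (distance of any of spanner_grip, grease_center, nut_tray_center from where it was at the start of the episode above 0.03 m).
It also fails if it takes over 58 s, if anything falls off the work surface, if the arm or the gripper's body presses on something with over 40 N, if the wrist force passes 120 N, or if a joint passes its speed limit or range.

## Robot

A 7-joint arm with a two-finger parallel gripper is mounted at the origin on the work surface. World frame = base frame: x ahead of the robot, y to its left, z up, the work surface at z = 0. Lengths are in m, angles in rad, forces in N, time in s.
With the tool pointing down it reaches from about 0.4 to 0.875 m from the base axis. Payload 19.3 kg.
Tool frame: the origin (TCP) lies between the finger pads; the fingertips stand 17 mm ahead of it and the grasp point (between the pads) lies 2 mm behind it (bot.tips_ahead is the z of the fingertips in the tool frame, in m); z points along the fingers, y is the direction in which the jaws open and shut (so a half turn about z gives the same grasp; the last joint's range is limited). The gripper opens to 85 mm and grips with 20 to 120 N. Pads are 22 mm wide; open, the fingers measure 114 mm over their backs; the gripper's body (76 mm by 85 mm) begins 54 mm behind the grasp point. The pads swing forward as they close: fully open they stand 13 mm farther back than shut.
Start: joints at [1.106, 0.521, -0.036, 1.599, 0.021, 1.021, -0.113], TCP at [0.24, -0.577, 0.248] pointing down, gripper open.
Joint ranges: [-2.91, 2.91], [-0.3, 2.13], [-1.5, 1.42], [0.17, 2.43], [-1.26, 4.41], [0.16, 1.93], [-2.52, 2.52]. Speed limits (rad/s): [1.89, 1.89, 2.39, 2.39, 3.01, 3.01, 3.01].

## Interface

Orientations are given as [roll, pitch, yaw] about the fixed x, y, z axes, in that order (R = Rz(yaw) Ry(pitch) Rx(roll)).
In Python, from workcell import telemetry, cams, job, bot gives the robot as it stands.
- The arm moves only by the tool arm_command, never from a script. Its argument "deltas" is a list of rows, each a list of 7 numbers: the opening, from -1 (shut) to 1 (fully open), so that 0 is half open, then the shift along the tool's x, y, z normalised to -1 to 1, where 1 is 150 mm, then the turn, a rotation vector about the tool's x, y, z normalised to -1 to 1, where 1 is 45 degrees. In form: [[hand, tx, ty, tz, rx, ry, rz], ...]. A call has 1 to 8 rows; each row is the pose to reach, as a shift and turn from the pose commanded when the call began, along the tool's axes at that moment; what a row does not reach only later rows make up. A row lasts 1/8 s, in which the tool goes at most 62.5 mm and 10.7 degrees, less where a joint would pass 70% of its speed; a pose out of reach is approached as far as the arm can. A call with a number of a shift or a turn outside -1 to 1 is refused whole. A call with a gripper value outside its range is refused whole. The fingers move at their own pace and stop on an object; "newtons" is the grip in N (left out, the last holds). Time passes only in rows, so rows that repeat a pose let the fingers close. It gives the time, the measured TCP pose, the force and the opening at its end, in the units of the state.
- telemetry.observe(): the state, without advancing time (a new reading comes with each control period).
- cams.grab_frame(name): name is "scene" or "top" or "wrist"; returns the picture (384x512x3 uint8, blue, green, red); there is no depth.
- cams.get_calibration(name): a dict with "fx", "fy", "cx", "cy" (pixels), "R" (3x3) and "t" (3): a world point X has camera coordinates R X + t. Camera axes: x right, y down, z forward; pixel columns grow to the right and rows downward; lengths in m; the calibration is good to about 2 mm. A picture is of the moment at which its call begins: read the wrist's pose just before it. get_calibration takes no time and is no camera call; for the wrist camera it gives the pose at the moment of the call.
- job.job_done(): hands the job in, once; it reports no verdict.
The state is a dict: "clock": time; "qpos": joint angles; "qd": joint speeds; "joint_efforts": joint torques, N m; "position": TCP position; "tool_rot": TCP orientation; "force": force on the tool from outside, world axes, zero at the start; "moment": the same for the moment, N m; "grip_width": finger opening in m.
Only numpy, scipy, OpenCV 4.12 (cv2) and the standard library are available. Lean on these libraries where they do the work, as an engineer would, in place of code of your own. Each camera call takes 0.05 s, during which the arm holds its last target.

## Working session

There is one attempt and no reset: what is moved stays moved. The work goes in short steps, Python scripts to look and compute and a tool call to move; the robot and the scene stay as the last step left them, time stands still between calls to the robot, and variables do not carry over. Pictures are saved under pics/ and viewed, and the job is handed in when it is done.

Besides the shell and the picture viewer there is one more tool, called after ">>>" as name(argument=value, ...) on one line, values as JSON. arm_command: Moves the arm, as the interface text tells. Its arguments: {"type":"object","properties":{"deltas":{"type":"array","items":{"type":"array","items":{"type":"number"}}},"newtons":{"type":"number"}},"required":["deltas"]}

```bash
mkdir -p pics; ls
python3 - <<'E'
from workcell import telemetry,cams,job,bot
import cv2,numpy as np
print(telemetry.observe())
for n in ("scene","top"):
    c=cams.get_calibration(n); print(n,c)
    cv2.imwrite(f"pics/{n}0.png",cams.grab_frame(n))
E
```

```text
pics
{'clock': 0.0, 'qpos': array([ 1.1057837 ,  0.52202387, -0.03634083,  1.60001382,  0.02121222,
        1.02112327, -0.11280047]), 'qd': array([0.00061186, 0.00037351, 0.00049577, 0.00053918, 0.00051318,
       0.00039825, 0.00089447]), 'joint_efforts': array([-7.36661023e-04, -9.27115417e+01,  1.97961934e+00, -3.69932735e+01,
        1.78213004e-02,  8.18520872e-03, -5.41916472e-05]), 'position': array([ 0.24023913, -0.57662374,  0.24771736]), 'tool_rot': array([-3.14041319e+00,  8.95792059e-05,  3.94820378e-01]), 'force': array([ 0.4999016 ,  0.01584071, -0.34424765]), 'moment': array([ 0.03560169, -0.04686191, -0.01238353]), 'grip_width': 0.08552300089069372}
scene {'fx': 452.15021712084814, 'fy': 452.15021712084814, 'cx': 259.0787181009867, 'cy': 190.24720184630556, 'R': array([[-0.32116514,  0.94701663,  0.0035294 ],
       [ 0.70945845,  0.24306652, -0.66150387],
       [-0.62731304, -0.20994802, -0.74993345]]), 't': array([ 0.16179587, -0.35070444,  1.65139058])}
top {'fx': 380.1857812653247, 'fy': 380.1857812653247, 'cx': 251.84803117166456, 'cy': 194.83128239936264, 'R': array([[ 0.02407445, -0.99968535, -0.00704468],
       [-0.99585006, -0.02336225, -0.08795941],
       [ 0.08776716,  0.00913302, -0.99609915]]), 't': array([0.04063451, 0.63399235, 0.97843133])}
```

View pics/scene0.png

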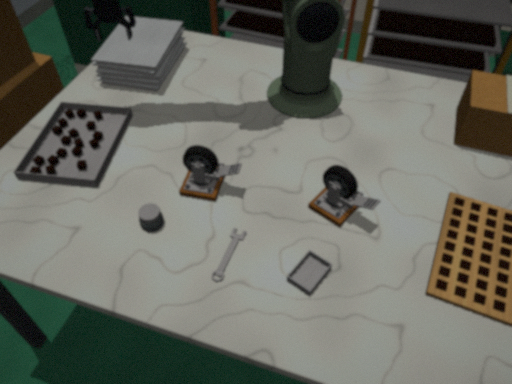

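View pics/top0.png

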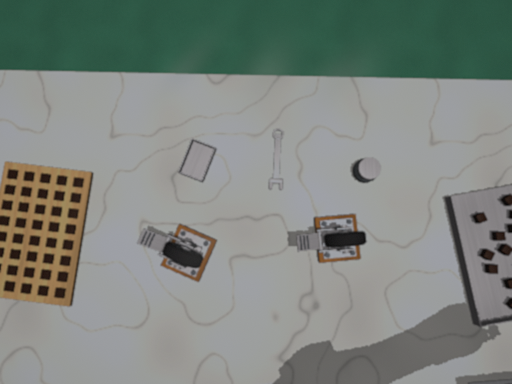

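The top view shows the left castor at about (185,252) with its pedal at (153,240), and the right castor at about (340,239) with its pedal at (302,240). The tray is at (198,160), the spanner at (277,160) and the jar at (367,170). I'll measure these next.

```bash
cat > h.py <<'E'
import numpy as np,cv2
from workcell import telemetry,cams,job,bot
def ray(c,u,v,z):
    R=np.array(c['R']);t=np.array(c['t']);C=-R.T@t
    d=R.T@np.array([(u-c['cx'])/c['fx'],(v-c['cy'])/c['fy'],1.])
    return C+d*(z-C[2])/d[2]
def proj(c,X):
    p=np.array(c['R'])@X+c['t'];return np.array([c['fx']*p[0]/p[2]+c['cx'],c['fy']*p[1]/p[2]+c['cy']])
def cpt(o,yaw,p):
    c,s=np.cos(yaw),np.sin(yaw);return np.array([o[0]+c*p[0]-s*p[1],o[1]+s*p[0]+c*p[1],p[2]])
E
python3 - <<'E'
from h import *
im=cv2.imread('pics/top0.png');c=cams.get_calibration('top')
hsv=cv2.cvtColor(im,cv2.COLOR_BGR2HSV)
for nm,(x0,x1,y0,y1) in dict(L=(130,225,215,290),R=(280,380,205,270)).items():
    roi=np.zeros(im.shape[:2],np.uint8);roi[y0:y1,x0:x1]=255
    # block: brown
    m=cv2.inRange(hsv,(3,110,50),(25,255,255))&roi
    pts=cv2.findNonZero(m);
    P=np.array([ray(c,u,v,.02)[:2] for u,v in pts[:,0,:]],np.float32)
    r=cv2.minAreaRect(P);print(nm,'block',r,len(P))
    d=cv2.inRange(im,(0,0,0),(45,45,45))&roi
    cs,_=cv2.findContours(d,cv2.RETR_EXTERNAL,cv2.CHAIN_APPROX_NONE);k=max(cs,key=cv2.contourArea)
    P=np.array([ray(c,u,v,.13)[:2] for u,v in k[:,0,:]],np.float32)
    print(' wheel',cv2.minAreaRect(P),cv2.boundingRect(k), 'px',cv2.minAreaRect(k))
v=np.hstack([cv2.resize(im[205:295,125:230],None,fx=4,fy=4,interpolation=2),cv2.resize(im[195:285,280:375],None,fx=4,fy=4,interpolation=2)])
cv2.imwrite('pics/z1.png',v[:600,:800])
E
```

```text
L block ((0.47795799374580383, 0.21898022294044495), (0.10576603561639786, 0.1161460429430008), 68.26046752929688) 361
 wheel ((0.47766903042793274, 0.21568351984024048), (0.09249910712242126, 0.038709115236997604), 68.1063461303711) (163, 242, 39, 25) px ((181.88525390625, 255.26231384277344), (39.16572570800781, 16.719871520996094), 23.629377365112305)
R block ((0.5248571634292603, -0.1707637757062912), (0.11588887125253677, 0.107334204018116), 6.5483293533325195) 295
 wheel ((0.5245155692100525, -0.16484613716602325), (0.03156429901719093, 0.09474527090787888), 5.450421333312988) (324, 232, 41, 15) px ((344.18780517578125, 239.12942504882812), (13.53693962097168, 40.254581451416016), 85.91438293457031)
```

View pics/z1.png

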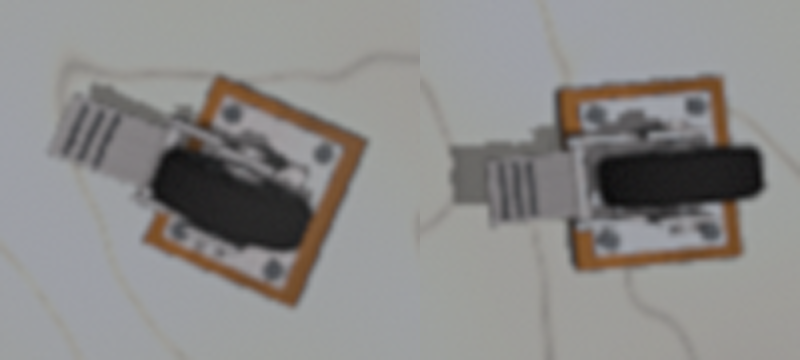

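```bash
cat >> h.py <<'E'
from scipy.spatial.transform import Rotation as Ro
L=((0.478,0.218),-0.38); Rr=((0.525,-0.168),0.105)
def delta(target,yaw,start=None):
    s=telemetry.observe();R=Ro.from_euler('xyz',s['tool_rot'])
    T=Ro.from_euler('xyz',[np.pi,0,yaw])
    d=R.inv().apply(np.array(target)-s['position'])/0.15
    r=(R.inv()*T).as_rotvec()/(np.pi/4)
    print('t',s['clock'],'pos',s['position'].round(4),'rot',s['tool_rot'].round(3),'F',s['force'].round(2),'w',round(s['grip_width'],4))
    print('d',d.round(3),'r',r.round(3))
E
python3 - <<'E'
from h import *
out=[]
for n in('top','scene'):
    im=cv2.imread(f'pics/{n}0.png');c=cams.get_calibration(n)
    f=5;big=cv2.resize(im,None,fx=f,fy=f,interpolation=2)
    for o,y in(L,Rr):
        ps=[(60,55,20),(60,-55,20),(-60,-55,20),(-60,55,20),(16,0,143),(-16,0,143),(0,50,98),(0,-50,98),(20,115.7,94.3),(-20,115.7,94.3)]
        for p in ps:
            u=proj(c,cpt(o,y,np.array(p)/1000));cv2.circle(big,tuple(int(a) for a in(u+.5)*f),3,(0,0,255),-1)
        u=proj(c,cpt(o,y,np.array([0,20,70])/1000)).astype(int);u=u*f
        out.append(big[u[1]-150:u[1]+150,u[0]-200:u[0]+200])
cv2.imwrite('pics/z2.png',np.vstack([np.hstack(out[:2]),np.hstack(out[2:])]))
print(bot.tips_ahead)
E
```

```text
0.017
```

View pics/z2.png

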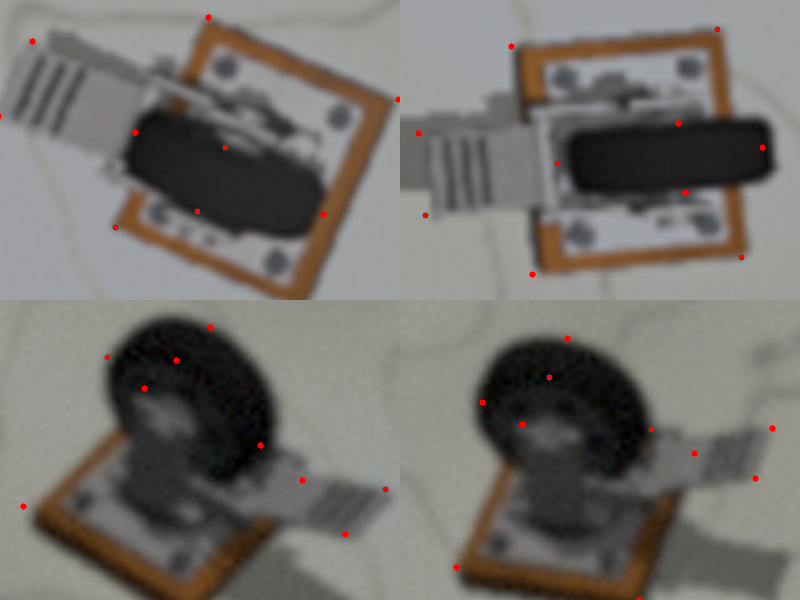

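The projected outlines match in both views to within about 4 mm. I'll go over the right castor first.

```bash
sed -i 's/^L=.*/L=((0.476,0.217),-0.38); Rr=((0.525,-0.172),0.105)/' h.py; python3 -c "
from h import *
delta([.525,-.172,.23],.105+np.pi/2)"
```

```text
t 0.1 pos [ 0.2403 -0.5767  0.2478] rot [-3.141  0.     0.395] F [ 0.06 -0.89  0.14] w 0.0858
d [ 2.79 -1.76  0.12] r [-1.000e-03 -1.000e-03 -1.631e+00]
```

>>> arm_command(deltas=[[0.4, 0.95, -0.6, 0, 0, 0, -0.8], [0.4, 0.95, -0.6, 0, 0, 0, -0.8], [0.4, 0.95, -0.6, 0, 0, 0, -0.8], [0.4, 0.95, -0.6, 0, 0, 0, -0.8], [0.4, 0.95, -0.6, 0, 0, 0, -0.8]])

```text
clock: 0.72
position: [0.3372, -0.4389, 0.2482]
tool_rot: [-3.141, -0.0, 1.023]
force: [0.2, 0.3, -0.7]
grip_width: 0.0595
```

```bash
python3 -c "
from h import *
delta([.525,-.172,.23],.105+np.pi/2)"
```

```text
t 0.725 pos [ 0.3372 -0.4389  0.2482] rot [-3.141 -0.     1.023] F [ 0.19  0.34 -0.7 ] w 0.0595
d [2.171 0.141 0.121] r [-0.    -0.    -0.831]
```

>>> arm_command(deltas=[[0.4, 1, 0.06, 0, 0, 0, -0.8], [0.4, 1, 0.06, 0, 0, 0, -0.8], [0.4, 1, 0.06, 0, 0, 0, -0.8], [0.4, 1, 0.06, 0, 0, 0, -0.8], [0.4, 1, 0.06, 0, 0, 0, -0.8]])

```text
clock: 1.35
position: [0.4227, -0.3162, 0.2481]
tool_rot: [-3.141, -0.0, 1.648]
force: [0.4, 0.3, 0.9]
grip_width: 0.0597
```

```bash
python3 -c "
from h import *
delta([.525,-.172,.23],.105+np.pi/2)"
```

```text
t 1.35 pos [ 0.4227 -0.3162  0.2481] rot [-3.141 -0.     1.648] F [0.38 0.28 0.92] w 0.0597
d [0.905 0.754 0.12 ] r [-0.    -0.    -0.035]
```

>>> arm_command(deltas=[[0.4, 0.9, 0.75, 0.12, 0, 0, -0.035], [0.4, 0.9, 0.75, 0.12, 0, 0, -0.035], [0.4, 0.9, 0.75, 0.12, 0, 0, -0.035], [0.4, 0.9, 0.75, 0.12, 0, 0, -0.035], [0.4, 0.9, 0.75, 0.12, 0, 0, -0.035], [0.4, 0.9, 0.75, 0.12, 0, 0, -0.035]])

```text
clock: 2.1
position: [0.5237, -0.1735, 0.2303]
tool_rot: [-3.141, 0.0, 1.676]
force: [-0.0, -0.4, -0.0]
grip_width: 0.0599
```

```bash
python3 -c "
from h import *
delta([.525,-.172,.137],.105+np.pi/2)
c=cams.get_calibration('wrist');im=cams.grab_frame('wrist')
for y in(0,):
  for p in [(16,0,143),(-16,0,143),(0,50,98),(0,-50,98),(20,115.7,94.3),(-20,115.7,94.3)]:
    u=proj(c,cpt(Rr[0],Rr[1],np.array(p)/1000));cv2.circle(im,tuple(int(a) for a in u),3,(0,0,255),-1)
cv2.imwrite('pics/w1.png',im)"
```

```text
t 2.1 pos [ 0.5237 -0.1735  0.2303] rot [-3.141  0.     1.676] F [-0.   -0.38 -0.04] w 0.0599
d [0.01  0.01  0.622] r [-0.     0.001 -0.   ]
```

View pics/w1.png

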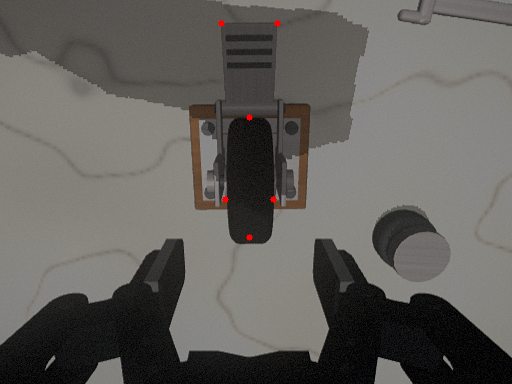

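The wrist view shows the wheel at (250,180), running vertically between the fingers, and the projected points match it closely. I'll descend to straddle it.

>>> arm_command(deltas=[[0.4, 0.01, 0, 0.3, 0, 0, 0], [0.4, 0.01, 0, 0.5, 0, 0, 0], [0.4, 0.01, 0, 0.6, 0, 0, 0], [0.4, 0.01, 0, 0.62, 0, 0, 0], [0.4, 0.01, 0, 0.62, 0, 0, 0]])

```text
clock: 2.78
position: [0.5246, -0.1708, 0.1381]
tool_rot: [3.141, 0.0, 1.678]
force: [-0.1, 0.0, 0.6]
grip_width: 0.0596
```

```bash
python3 -c "
from h import *
delta([.525,-.172,.137],.105+np.pi/2)
cv2.imwrite('pics/w2.png',cams.grab_frame('wrist'))"
```

```text
t 2.775 pos [ 0.5246 -0.1708  0.1381] rot [3.141 0.    1.678] F [-0.11  0.    0.62] w 0.0596
d [-0.008  0.002  0.007] r [0.001 0.001 0.003]
```

View pics/w2.png

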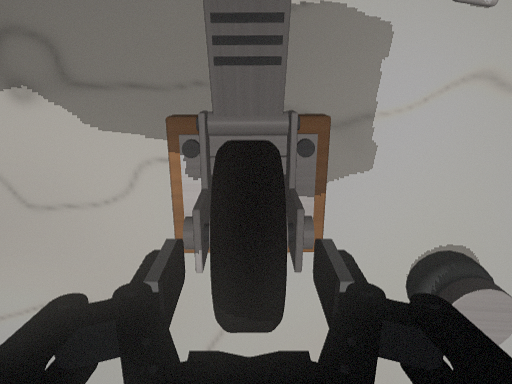

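The fingers now straddle the wheel, with a clear gap on each side. I'll push away (+tool y) in small steps and watch the force.

>>> arm_command(deltas=[[0.4, 0, 0.05, 0, 0, 0, 0], [0.4, 0, 0.08, 0, 0, 0, 0], [0.4, 0, 0.08, 0, 0, 0, 0]])

```text
clock: 3.2
position: [0.5366, -0.1691, 0.1374]
tool_rot: [3.141, 0.0, 1.679]
force: [0.2, 0.6, -0.5]
grip_width: 0.0598
```

>>> arm_command(deltas=[[0.4, 0, 0.01, 0, 0, 0, 0], [0.4, 0, 0.01, 0, 0, 0, 0]])

```text
clock: 3.45
position: [0.5376, -0.1691, 0.1373]
tool_rot: [-3.142, -0.0, 1.679]
force: [0.1, 0.4, -0.2]
grip_width: 0.0597
```

>>> arm_command(deltas=[[0.4, 0, 0.01, 0, 0, 0, 0], [0.4, 0, 0.01, 0, 0, 0, 0]])

```text
clock: 3.7
position: [0.5391, -0.169, 0.1373]
tool_rot: [-3.141, 0.0, 1.679]
force: [-0.7, -0.1, 1.3]
grip_width: 0.06
```

>>> arm_command(deltas=[[0.4, 0, 0.007, 0, 0, 0, 0], [0.4, 0, 0.007, 0, 0, 0, 0]])

```text
clock: 3.95
position: [0.54, -0.1689, 0.1373]
tool_rot: [-3.141, 0.0, 1.679]
force: [-2.4, -0.4, 1.7]
grip_width: 0.0598
```

>>> arm_command(deltas=[[0.4, 0, 0.007, 0, 0, 0, 0], [0.4, 0, 0.007, 0, 0, 0, 0]])

```text
clock: 4.2
position: [0.5411, -0.1688, 0.1373]
tool_rot: [-3.141, 0.0, 1.679]
force: [-3.8, -0.2, 3.2]
grip_width: 0.0598
```

>>> arm_command(deltas=[[0.4, 0, 0.007, 0, 0, 0, 0], [0.4, 0, 0.007, 0, 0, 0, 0]])

```text
clock: 4.45
position: [0.5418, -0.1687, 0.1372]
tool_rot: [-3.141, -0.0, 1.679]
force: [-6.7, -0.8, 5.7]
grip_width: 0.0597
```

>>> arm_command(deltas=[[0.4, 0, 0.007, 0, 0, 0, 0], [0.4, 0, 0.007, 0, 0, 0, 0]])

```text
clock: 4.7
position: [0.5422, -0.1687, 0.1372]
tool_rot: [-3.139, 0.0, 1.679]
force: [-10.3, -0.7, 10.1]
grip_width: 0.0602
```

```bash
python3 -c "
from h import *
delta([.525,-.172,.137],.105+np.pi/2)
cv2.imwrite('pics/w3.png',cams.grab_frame('wrist'))
im=cams.grab_frame('scene');b=im[120:220,290:400]
b0=cv2.imread('pics/scene0.png')[120:220,290:400]
cv2.imwrite('pics/s3.png',np.hstack([cv2.resize(x,None,fx=3.6,fy=3.6,interpolation=2) for x in(b0,b)]))"
```

```text
t 4.7 pos [ 0.5422 -0.1687  0.1372] rot [-3.139  0.     1.679] F [-10.28  -0.74  10.06] w 0.0602
d [-0.01  -0.116  0.002] r [-0.003  0.     0.003]
```

View pics/w3.png

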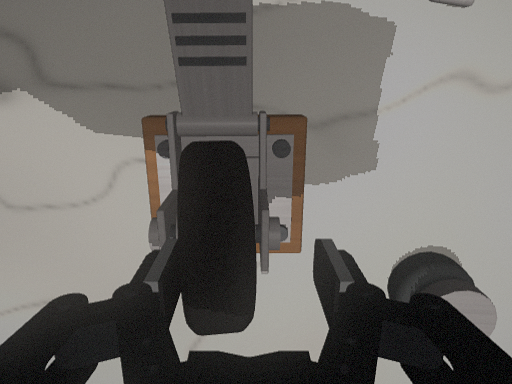

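View pics/s3.png

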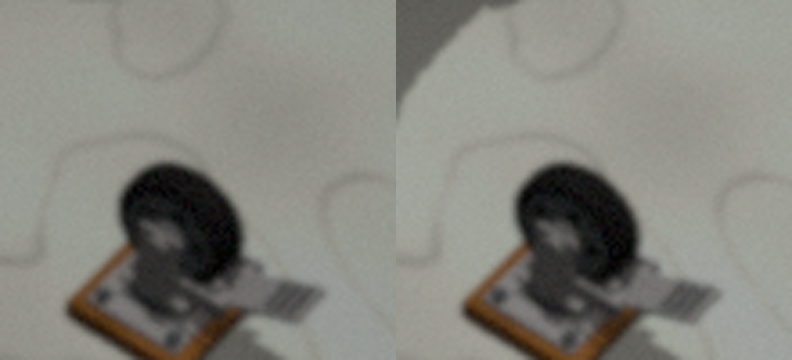

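```bash
cat >> h.py <<'E'
def lean_overlay(im,c,o,yaw,f=3):
    "dots of the tread rim for lean 0 (red), +.12 (green), -.12 (blue)"
    big=cv2.resize(im,None,fx=f,fy=f,interpolation=2)
    for a,col in((0,(0,0,255)),(.12,(0,255,0)),(-.12,(255,0,0))):
        for s in(-16,16):
            for th in np.radians(np.arange(-80,81,20)):
                r=45 if 1 else 50
                y=45*np.sin(th)*50/50;z=45*np.cos(th)
                x=s*np.cos(a)+z*np.sin(a);zz=z*np.cos(a)-s*np.sin(a)
                u=proj(c,cpt(o,yaw,np.array([x,y,98+zz])/1000));cv2.circle(big,tuple(int(q) for q in (u+.5)*f),3,col,-1)
    return big
E
python3 - <<'E'
from h import *
c=cams.get_calibration('wrist');im=cv2.imread('pics/w3.png')
b=lean_overlay(im,c,*Rr);cv2.imwrite('pics/w3o.png',b[350:950,200:1000])
E
```

```text
(no output)
```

View pics/w3o.png

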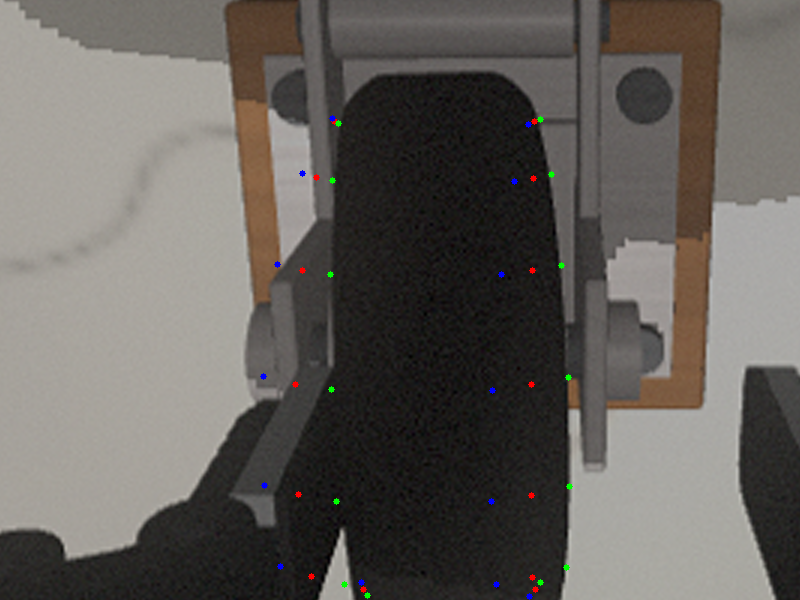

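The overlay is conclusive. The wheel edges follow the green dots (lean +0.12), so this right castor is the worn one and has rocked away. Now I'll rock it back towards the robot, with the tips a little lower.

>>> arm_command(deltas=[[0.4, 0, -0.05, 0, 0, 0, 0], [0.4, 0, -0.12, 0, 0, 0, 0], [0.4, 0, -0.12, 0.03, 0, 0, 0], [0.4, 0, -0.17, 0.03, 0, 0, 0], [0.4, 0, -0.2, 0.03, 0, 0, 0], [0.4, 0, -0.2, 0.03, 0, 0, 0]])

```text
clock: 5.55
position: [0.5132, -0.1719, 0.1329]
tool_rot: [3.142, 0.0, 1.679]
force: [-0.5, 0.6, 0.1]
grip_width: 0.0597
```

>>> arm_command(deltas=[[0.4, 0, -0.01, 0, 0, 0, 0], [0.4, 0, -0.01, 0, 0, 0, 0]])

```text
clock: 5.8
position: [0.512, -0.1719, 0.1328]
tool_rot: [3.142, -0.0, 1.679]
force: [-0.3, 1.3, -0.2]
grip_width: 0.0596
```

>>> arm_command(deltas=[[0.4, 0, -0.01, 0, 0, 0, 0], [0.4, 0, -0.01, 0, 0, 0, 0]])

```text
clock: 6.05
position: [0.5104, -0.172, 0.1328]
tool_rot: [3.142, -0.0, 1.679]
force: [-0.4, 0.2, 0.2]
grip_width: 0.0598
```

>>> arm_command(deltas=[[0.4, 0, -0.01, 0, 0, 0, 0], [0.4, 0, -0.01, 0, 0, 0, 0]])

```text
clock: 6.3
position: [0.5093, -0.1721, 0.133]
tool_rot: [3.141, 0.0, 1.679]
force: [2.4, 0.4, 1.8]
grip_width: 0.0599
```

>>> arm_command(deltas=[[0.4, 0, -0.01, 0, 0, 0, 0], [0.4, 0, -0.01, 0, 0, 0, 0]])

```text
clock: 6.55
position: [0.5081, -0.1723, 0.1332]
tool_rot: [3.14, 0.0, 1.679]
force: [4.4, 0.7, 4.4]
grip_width: 0.0599
```

>>> arm_command(deltas=[[0.4, 0, -0.01, 0, 0, 0, 0], [0.4, 0, -0.01, 0, 0, 0, 0]])

```text
clock: 6.8
position: [0.5073, -0.1724, 0.1335]
tool_rot: [3.139, 0.0, 1.679]
force: [8.5, 1.2, 5.7]
grip_width: 0.0597
```

>>> arm_command(deltas=[[0.4, 0, -0.01, 0, 0, 0, 0], [0.4, 0, -0.01, 0, 0, 0, 0]])

```text
clock: 7.05
position: [0.5068, -0.1724, 0.1336]
tool_rot: [3.136, 0.001, 1.68]
force: [14.7, 0.7, 2.0]
grip_width: 0.06
```

Run:
```python
from h import *
c=cams.get_calibration('wrist');im=cams.grab_frame('wrist')
b=lean_overlay(im,c,*Rr);cv2.imwrite('pics/w4o.png',b[350:950,500:1300])
delta([.525,-.172,.23],.105+np.pi/2)
```

```text
t 7.1 pos [ 0.5069 -0.1725  0.1336] rot [3.136e+00 1.000e-03 1.679e+00] F [15.42  1.88  1.6 ] w 0.0599
d [-0.01   0.124 -0.642] r [0.007 0.001 0.005]
```

View pics/w4o.png

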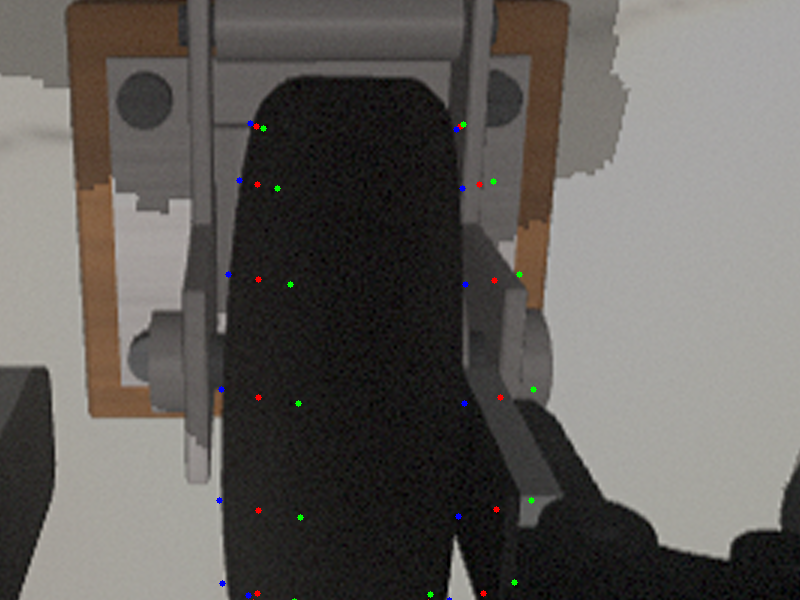

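The wheel edges follow the blue dots (lean −0.12), so the rock back is complete. I'll centre, lift clear, then shut the fingers and go over the pedal.

>>> arm_command(deltas=[[0.4, 0, 0.06, 0, 0, 0, 0], [0.4, 0, 0.12, 0, 0, 0, 0], [0.4, 0, 0.12, 0, 0, 0, 0], [0.4, 0, 0.12, -0.3, 0, 0, 0], [0.4, 0, 0.12, -0.6, 0, 0, 0], [-1, 0.2, 0.12, -0.6, 0, 0, 0], [-1, 0.4, 0.12, -0.6, 0, 0, 0], [-1, 0.6, 0.12, -0.6, 0, 0, 0]])

```text
clock: 8.1
position: [0.512, -0.0806, 0.2227]
tool_rot: [-3.141, 0.0, 1.679]
force: [0.3, -0.1, 0.6]
grip_width: 0.0049
```

Run:
```python
from h import *
t=cpt(*Rr,np.array([0,.096,.12]));print(t)
delta(t,.105+np.pi/2)
c=cams.get_calibration('wrist');im=cams.grab_frame('wrist')
b=lean_overlay(im,c,*Rr,f=1)
for p in [(20,115.7,94.3),(-20,115.7,94.3),(0,96,88)]:
    u=proj(c,cpt(*Rr,np.array(p)/1000));cv2.circle(b,tuple(int(a) for a in u),2,(0,255,255),-1)
cv2.imwrite('pics/w5.png',b)
```

```text
[ 0.51493851 -0.07652871  0.12      ]
t 8.1 pos [ 0.512  -0.0806  0.2227] rot [-3.141  0.     1.679] F [ 0.32 -0.08  0.57] w 0.0049
d [0.025 0.023 0.685] r [-0.001  0.     0.004]
```

View pics/w5.png

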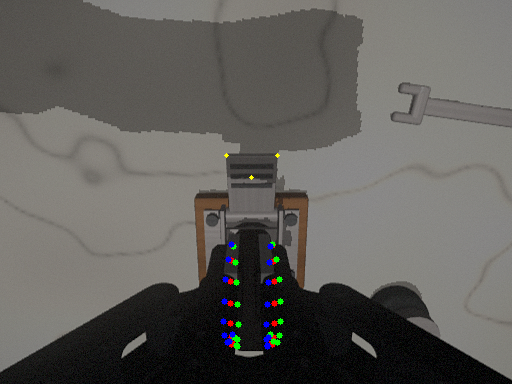

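The pedal end corners at (227,155) and (277,155) match the projection. Next I'll come down to 0.12 m, then press in steps.

>>> arm_command(deltas=[[-1, 0.025, 0.02, 0.2, 0, 0, 0], [-1, 0.025, 0.02, 0.5, 0, 0, 0], [-1, 0.025, 0.02, 0.68, 0, 0, 0], [-1, 0.025, 0.02, 0.68, 0, 0, 0]])

```text
clock: 8.65
position: [0.514, -0.0772, 0.1193]
tool_rot: [-3.138, -0.001, 1.679]
force: [0.2, -0.2, 0.3]
grip_width: 0.0001
```

>>> arm_command(deltas=[[-1, 0, 0, 0.05, 0, 0, 0], [-1, 0, 0, 0.1, 0, 0, 0], [-1, 0, 0, 0.1, 0, 0, 0]])

```text
clock: 9.02
position: [0.5155, -0.0773, 0.1059]
tool_rot: [3.141, 0.0, 1.679]
force: [0.7, 0.0, 0.8]
grip_width: 0.0001
```

>>> arm_command(deltas=[[-1, 0, 0, 0.04, 0, 0, 0], [-1, 0, 0, 0.08, 0, 0, 0], [-1, 0, 0, 0.08, 0, 0, 0]])

```text
clock: 9.4
position: [0.5153, -0.0771, 0.0937]
tool_rot: [-3.141, -0.0, 1.679]
force: [0.4, 0.0, 0.3]
grip_width: -0.0001
```

>>> arm_command(deltas=[[-1, 0, 0, 0.03, 0, 0, 0], [-1, 0, 0, 0.03, 0, 0, 0]])

```text
clock: 9.65
position: [0.5153, -0.0772, 0.0891]
tool_rot: [-3.142, -0.0, 1.679]
force: [-0.1, 0.9, 0.3]
grip_width: 0.0004
```

>>> arm_command(deltas=[[-1, 0, 0, 0.03, 0, 0, 0], [-1, 0, 0, 0.03, 0, 0, 0]])

```text
clock: 9.9
position: [0.5152, -0.0772, 0.0845]
tool_rot: [-3.141, -0.0, 1.679]
force: [-0.8, 0.4, 0.2]
grip_width: -0.0
```

Run:
```python
from h import *
im=cams.grab_frame('scene');c=cams.get_calibration('scene')
u=proj(c,cpt(*Rr,np.array([0,.05,.1]))).astype(int)
cv2.imwrite('pics/s6.png',cv2.resize(im[u[1]-50:u[1]+50,u[0]-65:u[0]+65],None,fx=6,fy=6,interpolation=2))
```

```text
(no output)
```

View pics/s6.png

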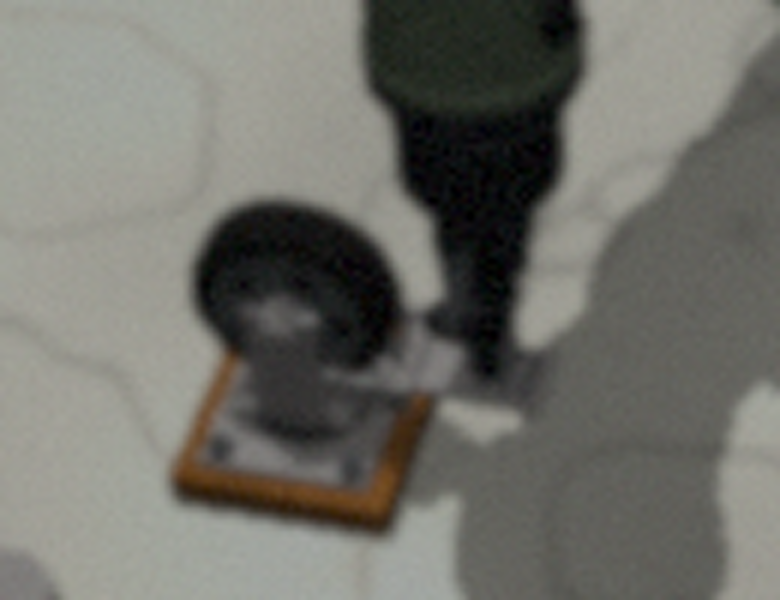

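The finger is just above the pedal at about (485,370), and the wheel is upright again. Going further down.

>>> arm_command(deltas=[[-1, 0, 0, 0.03, 0, 0, 0], [-1, 0, 0, 0.03, 0, 0, 0]])

```text
clock: 10.2
position: [0.5152, -0.0775, 0.0801]
tool_rot: [-3.141, 0.0, 1.679]
force: [-0.6, 0.6, 1.5]
grip_width: -0.0002
```

>>> arm_command(deltas=[[-1, 0, 0, 0.03, 0, 0, 0], [-1, 0, 0, 0.03, 0, 0, 0]])

```text
clock: 10.45
position: [0.5154, -0.0778, 0.0763]
tool_rot: [3.141, 0.001, 1.678]
force: [-3.2, -2.6, 18.6]
grip_width: 0.0001
```

>>> arm_command(deltas=[[-1, 0, 0, 0.03, 0, 0, 0], [-1, 0, 0, 0.03, 0, 0, 0]])

```text
clock: 10.7
position: [0.5159, -0.0779, 0.0746]
tool_rot: [3.14, 0.003, 1.678]
force: [-23.7, 0.6, 87.9]
grip_width: 0.0001
```

The force rose sharply at tip height 0.058 m, which is where the stop should be. I'll back off and inspect.

>>> arm_command(deltas=[[-1, 0, 0, -0.06, 0, 0, 0], [-1, 0, 0, -0.3, 0, 0, 0], [-1, 0, 0, -0.7, 0, 0, 0], [-1, 0, 0, -1, 0, 0, 0], [-1, 0, 0, -1, 0, 0, 0]])

```text
clock: 11.32
position: [0.5165, -0.0776, 0.2243]
tool_rot: [3.137, 0.002, 1.678]
force: [0.7, -0.8, -1.0]
grip_width: -0.0004
```

>>> arm_command(deltas=[[-1, -0.5, 0, 0, 0, 0, 0], [-1, -1, 0, 0, 0, 0, 0], [-1, -1, 0, 0, 0, 0, 0], [-1, -1, 0, 0, 0, 0, 0]])

```text
clock: 11.82
position: [0.5306, -0.2284, 0.2199]
tool_rot: [-3.14, -0.0, 1.676]
force: [-0.3, 0.3, -0.0]
grip_width: -0.0001
```

Run:
```python
from h import *
print(telemetry.observe()['force'])
out=[]
for n in('wrist','scene','top'):
    im=cams.grab_frame(n);c=cams.get_calibration(n);cv2.imwrite(f'pics/{n}7.png',im)
    f=1 if n=='wrist' else 3
    big=lean_overlay(im,c,*Rr,f=f) if n=='wrist' else cv2.resize(im,None,fx=f,fy=f,interpolation=2)
    for a,col in((25,(0,0,255)),(-15,(0,255,0))):
        for s in(-20,20):
            a_=np.radians(a);u=proj(c,cpt(*Rr,np.array([s,55+67*np.cos(a_),66+67*np.sin(a_)])/1000))
            cv2.circle(big,tuple(int(q) for q in (u+.5)*f),2,col,-1)
    u=proj(c,cpt(*Rr,np.array([0,.06,.08])))*f;u=u.astype(int)
    if n=='wrist':out.append(big)
    else:out.append(big[u[1]-90:u[1]+90,u[0]-120:u[0]+120])
cv2.imwrite('pics/w7.png',out[0]);cv2.imwrite('pics/s7.png',np.vstack([np.hstack(out[1:])]))
```

```text
[-0.27530098  0.27619873 -0.04614994]
```

View pics/w7.png

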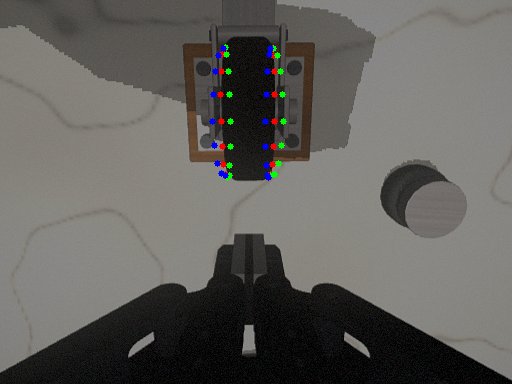

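View pics/s7.png

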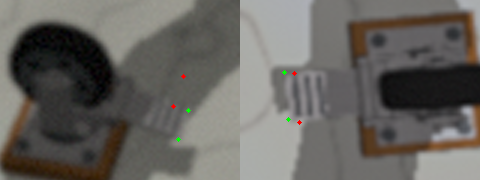

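View pics/top7.png

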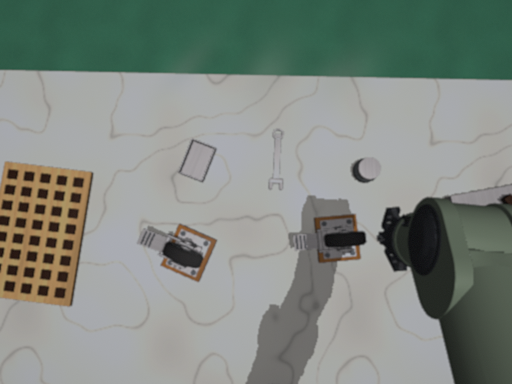

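Run:
```python
from h import *
c=cams.get_calibration('scene');f=6
o=[]
for n in('scene0','scene7'):
    im=cv2.imread(f'pics/{n}.png');b=cv2.resize(im,None,fx=f,fy=f,interpolation=2)
    for ang,col in((25,(0,0,255)),(5,(255,0,0)),(-15,(0,255,0))):
        for s in(-20,20):
            a_=np.radians(ang);u=proj(c,cpt((.525,-.170),.105,np.array([s,55+67*np.cos(a_),66+67*np.sin(a_)])/1000))
            cv2.circle(b,tuple(int(q) for q in (u+.5)*f),3,col,-1)
    u=(proj(c,cpt(*Rr,np.array([0,.07,.08])))*f).astype(int)
    o.append(b[u[1]-250:u[1]+250,u[0]-200:u[0]+200])
cv2.imwrite('pics/cmp.png',np.hstack(o))
```

```text
(no output)
```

View pics/cmp.png

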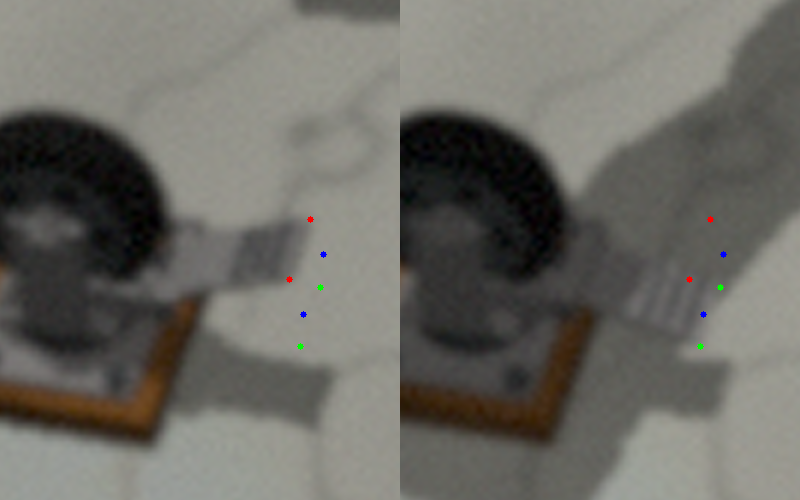

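The pedal has gone from the raised (red) marks to the fully-down (green) marks, with its end corners at about (715,287) and (697,343). I'll check that the loose things haven't moved, then hand in.

Run:
```python
from h import *
a=cv2.imread('pics/top0.png');b=cv2.imread('pics/top7.png')
for n,(x0,x1,y0,y1) in dict(tray=(170,225,130,190),spanner=(262,294,120,195),jar=(345,390,150,188),leftcastor=(130,220,220,285)).items():
    A=a[y0:y1,x0:x1].astype(float).mean(2);B=b[y0:y1,x0:x1].astype(float).mean(2)
    print(n,cv2.phaseCorrelate(A,B))
print(job.job_done())
```

```text
tray ((0.030668508175153875, 0.07959533077699987), 0.9899173614811617)
spanner ((0.03205575697466578, 0.47660800974535533), 0.9612983934743594)
jar ((0.5115012346568726, -0.033973805862064665), 0.8822313130736157)
leftcastor ((0.0119501617859612, -0.023959303716729607), 0.9547398254351559)
the job is handed in; nothing more can be done
None
```

The worn castor is the right-hand one (from the robot, at about x 0.525, y −0.172 m). I found it on the first try, and its brake pedal is now pressed fully down. The job was handed in at about 12 s of the 58 s; hand-in reports no verdict.

- **Rocking:** With the open fingers straddling the wheel, I rocked it away and then back towards the robot. The wrist pictures showed it leaning to its stop of about 0.12 rad both ways.
- **Pedal:** I pressed it with shut fingers. The last picture shows the pedal end at the projected fully-down marks and the wheel upright again.
- **Everything else:** The left castor was never touched. It, the tray, spanner and jar show at most 0.5 px (about 1 mm) of shift between the first and last top pictures. The arm was clear of everything at hand-in.

Three readings were not as expected:
- **Wrist force:** It briefly reached about 88–91 N as the pedal met its stop, more than I intended but under the 120 N limit.
- **Pedal force:** Most of the pedal's travel showed almost no force, probably because the readings were taken with the arm at rest.
- **Rocking force:** Both rocks showed an upward force, probably because the fingertips caught the tread's bevel, but the lean was still complete.

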